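# Release the eccentric lock and close the bridge jig

## Robot

A 7-joint arm with a two-finger parallel gripper is mounted at the origin on the work surface. World frame = base frame: x ahead of the robot, y to its left, z up, the work surface at z = 0. Lengths are in mm, angles in rad, forces in N, time in s.
With the tool pointing down it reaches from about 425 to 825 mm from the base axis. Payload 3.6 kg.
Tool frame: the origin (TCP) lies midway between the tips of the shut fingers; the grasp point (between the pads) lies 19 mm behind it (ctrl.grip_depth is the distance from the TCP to the grasp point, in mm); z points along the fingers, y is the line along which they close (so a half turn about z gives the same grasp; the last joint's range is limited). The gripper opens to 85 mm and grips with 20 to 120 N. Pads are 22 mm wide; open, the fingers measure 114 mm over their backs; the gripper's body (76 mm by 85 mm) begins 54 mm behind the grasp point. The pads swing forward as they close: fully open they stand 13 mm farther back than shut.
Start: joints at [1.107, 0.615, -0.013, 1.423, 0.008, 1.103, -0.04], TCP at [274.984, -588.937, 231.297] pointing down, gripper open.
Joint ranges: [-3.12, 3.12], [-0.3, 2.06], [-1.34, 1.32], [0.26, 2.42], [-1.36, 4.5], [0.01, 1.98], [-2.84, 2.84]. Speed limits (rad/s): [2.79, 2.79, 3.14, 3.14, 3.14, 3.14, 3.14].

## Interface

Orientations are given as a unit quaternion [w, x, y, z].
In Python, from station import status, cams, ctrl gives the robot as it stands.
- The arm moves only by the tool apply_moves, never from a script. Its argument "series" is a list of rows, each a list of 3 entries, a list of its own where there are three numbers: the shift along the tool's x, y, z in m, then the turn about the tool's z in degrees, then the closure in counts, from 0 (fully open) to 255 (shut). In form: [[[x, y, z], twist, grip], ...]. A call has 1 to 5 rows; each row is the pose to reach, as a shift and turn from the pose commanded when the call began, along the tool's axes at that moment; what a row does not reach only later rows make up. A row lasts 1/12 s, in which the tool goes at most 41.7 mm and 7.16 degrees, less where a joint would pass 70% of its speed; a pose out of reach is approached as far as the arm can. A call with a gripper value outside its range is refused whole. The fingers move at their own pace and stop on an object; "force" is the grip in N (left out, the last holds). Time passes only in rows, so rows that repeat a pose let the fingers close. It gives the time, the measured TCP pose, the force, the opening and the grip force at its end, in the units of the state.
- status.state(): the state, without advancing time (a new reading comes with each control period).
- cams.read_camera(name): name is "side" or "top" or "wrist"; returns a dict with "pixels" (480x640x3 uint8, red, green, blue), "mtx" (3x3 intrinsics, pixels), "k1" (the pictures are not rectified: a ray, as slopes to the right and down, at radius r is drawn at 1 + k1 r^2 times it, then the intrinsics apply), "R" (3x3) and "t" (3): a world point X has camera coordinates R X + t. Camera axes: x right, y down, z forward; pixel columns grow to the right and rows downward; lengths in mm; the calibration is good to about 2 mm. A picture is of the moment at which its call begins. There is no depth.
- ctrl.sign_off(): hands the job in; it is judged then, once.
The state is a dict: "clock": time; "joint_positions": joint angles; "qvel": joint speeds; "joint_efforts": joint torques, N m; "ee_pos": TCP position; "tcp_rot": TCP orientation; "ft_force": force on the tool from outside, world axes, zero at the start; "torque": the same for the moment, N m; "width": finger opening in mm; "grasp_force": force on a finger pad.
Only numpy, scipy, OpenCV 4.12 (cv2) and the standard library are available. Lean on these libraries where they do the work, as an engineer would, in place of code of your own. Each camera call takes 0.05 s, during which the arm holds its last target. There are 200 camera calls.

## Task

On the guitar maker's gluing jig, push the red lever round with your fingertips until it points straight ahead along the yellow line, so that the low point of the steel cam faces the slide. Only then push the blue pad forward so that the slide drives the dark bridge blank squared and fully home against the metal fence, with the cam left at its low point. Touch the bridge blank only with the slide, never with the fingers, do not lift it, and leave everything else lying where it is.

Things in the scene. Friction and masses are not known exactly. Their poses are not given: they have to be found in the camera images.
- jig: Plywood jig fixed to the bench, pose differs each time. Board 320 (x) x 290 (y) x 18 mm thick, spanning y -165 to +125 of its origin, which lies on the bench at mid-length. +x is forward, roughly away from the robot; jig x, y below are in mm in this frame, heights in mm above the bench. Only lever and blue pad stand higher than 53 mm.
- cam (a joint): Cam angle, rad. 0: low point faces the slide, lever straight forward (jig +x) along the yellow line. Grows clockwise seen from above: 1.57 = lever to jig -y. Starts at 1.9 to 2.5 (lever pointing back and to -y); push it anticlockwise seen from above, round by the -y side, to lower it. Stops at 2.6 and -0.7, none at 0. Stiff: 0.22 N m friction, no spring, stays where left.
- pivot (a point): On the cam's upright pivot axis, jig x +15, y -85, height 64 (top face of the red lever). The cam is a dark steel disc, 64 mm diameter, heights 22 to 42, its centre 22 mm off the pivot towards the lever: rim 54 mm from the pivot under the lever (high point), 10 mm on the opposite side (low point).
- lever_end (a point): Outer end of the red lever, top face, height 64, 95 mm from the pivot. The lever is a straight red bar fixed on the cam, 14 mm wide with upright flat sides, heights 44 to 64, from 17 mm behind the pivot to 95 mm out.
- line_end (a point): Front end of the yellow line painted on the jig board, jig x +158, y -85, height 19; the 12 mm wide line runs straight back from here to x +78, towards the pivot. Cam at its low point: lever above this line.
- follower (a joint): Travel of the slide in m along jig +x: 0 fully back, track ends at 0.047, starts at 0 to 0.004. About 3 N friction, no spring, stays where left. Reads 0.042 when the bridge blank is home. Its steel bar runs into the cam disc and is stopped by it unless the cam is low; with the cam at its low point and the blank home 3 mm of play is left between them.
- bar_face (a point): Middle of the front face of the slide's steel bar, the face that meets the cam: at jig x -40 + travel, y -55, height 32. The bar is 130 mm long (jig y -120 to +10), 16 mm thick, heights 22 to 42.
- push_pad (a point): Top centre of the rear face of the blue push pad on the slide, at jig x -75 + travel, y +45, height 75. Upright block 60 mm wide (y), 20 mm thick (x), heights 20 to 75. Push its rear face forward; the bed behind it is free back to x -160.
- jaw (a point): Middle of the front face of the slide's wooden jaw (cork faced), at jig x +28 + travel, y +45, height 32. Jaw 130 mm wide (y -20 to +110), 30 mm thick, top at height 48. It pushes the bridge blank.
- fence (a point): Middle of the inner face of the fixed aluminium fence, jig x +100, y +45, height 36. Fence 140 mm wide (y -25 to +115), 30 mm thick, top at height 53.
- bridge: Loose dark wooden bridge blank, 30 (x) x 120 (y) x 14 mm high, 55 g, lying on the jig board between jaw and fence, slightly askew; origin centre of the underside (18 mm above the bench). Home against the fence its origin is at jig x = +85 mm.
- spacer: Loose brass ring, 36 mm diameter, 12 mm high, lying on the jig board; origin underside centre. Leave alone.
- nut_blank: Loose white bone blank 50 x 12 x 10 mm lying on the jig board behind the slide; leave alone.
- glue: White glue bottle, red cap, 52 mm diameter, 150 mm high, on the bench; leave alone.
- varnish: Amber varnish jar, 60 mm diameter, 85 mm high, on the bench; leave alone.
- tape: Yellow roll of tape, 90 mm diameter, 24 mm high, on the bench; leave alone.
- screwdriver: Screwdriver with green handle lying on the bench; leave alone.
- hammer: Hammer lying on the bench; leave alone.
Not all that is in view belongs to the job. There is more than one size of the bridge; the job needs the middle-sized.

How it is judged (in metres and radians):
On the way, in this order (a step that is already met when the one before it is completed fails the run):
1. the cam stands at its low point (lever within 0.3 rad of straight forward) while the slide is still back (less than 10 mm of travel) (value of joint cam between -0.3 and 0.3 rad and value of joint follower below 0.01 m), for 0.2 s.
2. the slide is pushed forward until the bridge blank lies square against the fence (value of joint follower above 0.0395 m and x of bridge in the frame of jig above 0.0825 m and angle between the y axis of bridge and the y axis of jig, either way round below 0.04 rad), for 0.2 s.
At the end, for the whole second after the job is handed in: The cam is within 0.3 rad of its low point, the slide's travel is at least 39.5 of 42 mm, the bridge blank lies flat on the bed within 2.5 mm of the fence and within 0.04 rad of square, at rest (all of step 2 and value of joint cam between -0.3 and 0.3 rad and height (world z) of bridge below 0.024 m and angle between bridge's own z axis and vertical below 0.1 rad and linear speed of bridge below 0.02 m/s); the robot touches nothing.
It fails at once if the slide is pushed forward (beyond 10 mm of travel) while the cam is more than 0.6 rad from its low point (value of joint follower above 0.01 m and (value of joint cam above 0.6 rad or value of joint cam below -0.6 rad)).
It fails at once if the fingers or the arm touch the bridge blank (contact force between any of the fingers, the arm and bridge above 0.5 N).
It fails at once if the bridge blank is lifted off the bed or tipped (height (world z) of bridge above 0.03 m or angle between bridge's own z axis and vertical above 0.35 rad).
It fails at once if a bystander is moved by more than 20 mm (distance of any of spacer, nut_blank, glue, varnish, tape, screwdriver, hammer from where it was at the start of the episode above 0.02 m).
It also fails if it takes over 53 s, if anything falls off the work surface, if the arm or the gripper's body presses on something with over 40 N, if the wrist force passes 120 N, or if a joint passes its speed limit or range.

## Working session

There is one attempt and no reset: what is moved stays moved. The work goes in short steps, Python scripts to look and compute and a tool call to move; the robot and the scene stay as the last step left them, time stands still between calls to the robot, and variables do not carry over. Pictures are saved under pics/ and viewed, at most 10 in all, crops included, and the job is handed in when it is done.

Besides the shell and the picture viewer there is one more tool, called by a JSON object that holds its "op" and its "data", one argument or row to a line. apply_moves: Moves the arm, as the interface text tells. Its arguments: {"type":"object","properties":{"series":{"type":"array"},"force":{"type":"number"}},"required":["series"]}

```bash
mkdir -p pics; ls
cat > h.py <<'E'
import numpy as np, cv2
from station import status, cams, ctrl
def ray(c,u,v):
    p=np.linalg.inv(c["mtx"])@[u,v,1]; d=p[:2].copy()
    for _ in range(20): d=p[:2]/(1+c["k1"]*(d@d))
    R=np.array(c["R"]);return -R.T@np.array(c["t"]), R.T@np.array([d[0],d[1],1])
def onz(c,u,v,z):
    o,d=ray(c,u,v); return o+d*(z-o[2])/d[2]
def proj(c,X):
    x=np.array(c["R"])@np.array(X,float)+np.array(c["t"]); s=x[:2]/x[2]; s=s*(1+c["k1"]*(s@s))
    return (np.array(c["mtx"])@[s[0],s[1],1])[:2]
def save(c,n): cv2.imwrite("pics/"+n,cv2.cvtColor(np.array(c["pixels"]),cv2.COLOR_RGB2BGR))
E
python3 - <<'E'
from h import *
import pickle
s=status.state();print(s)
for n in("top","side"):
    c=cams.read_camera(n);save(c,n+"0.png");pickle.dump(c,open(n+"0.pkl","wb"));print(n,c["k1"],c["t"])
E
```

```text
pics
{'clock': 0.0, 'joint_positions': array([ 1.10751037,  0.61592277, -0.01257368,  1.42492734,  0.00813137,
        1.10340983, -0.04040452]), 'qvel': array([-0.00025427, -0.00143942, -0.0003302 , -0.00015257,  0.00062604,
        0.00037729,  0.00010564]), 'joint_efforts': array([ 2.60410343e-04, -4.69214165e+01,  2.59111254e-01, -1.71029288e+01,
        9.83786595e-03,  9.62850696e-03,  9.42540510e-06]), 'ee_pos': array([ 274.61807154, -588.27825301,  230.12656402]), 'tcp_rot': array([-1.26654353e-03,  9.76241558e-01,  2.16681123e-01, -3.27986126e-04]), 'ft_force': array([-0.34803905, -0.34661431, -0.27760678]), 'torque': array([0.03241252, 0.02564501, 0.00548766]), 'grasp_force': 0.0, 'width': 85.80488863621412}
top -0.011376829758011003 [  35.14787382  576.07746374 1138.27418405]
side -0.09735076140009034 [ 544.93382674  128.4850463  1068.38540497]
```

View pics/top0.png

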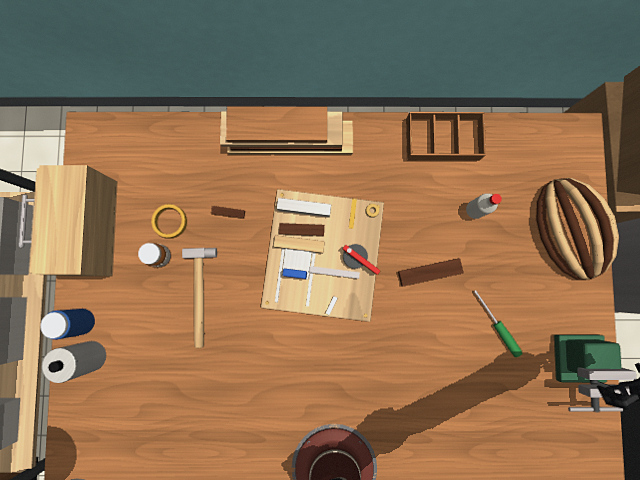

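View pics/side0.png

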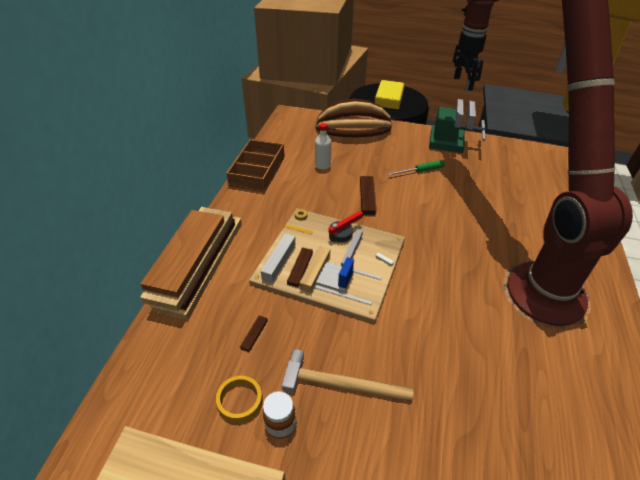

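The top view shows the jig with corners near (279,190), (383,203), (370,321) and (262,307). The red lever runs from (345,247) to (379,273), the yellow line is at (352,213), and the blue pad is at (294,273). There are three dark blanks: small at (228,212), middle-sized on the jig at (301,230), and large at (430,271). The middle one on the jig between jaw and fence fits the description. I'll measure these and crop in to confirm.

```bash
cat > m.py <<'E'
from h import *
import pickle
c=pickle.load(open("top0.pkl","rb"));im=np.array(c["pixels"]);hsv=cv2.cvtColor(im,cv2.COLOR_RGB2HSV)
def mask(lo,hi,box):
    m=cv2.inRange(hsv,lo,hi);k=np.zeros_like(m);x0,y0,x1,y1=box;k[y0:y1,x0:x1]=255;return m&k
def rect(n,m,z):
    p=np.array([onz(c,u,v,z)[:2] for v,u in np.argwhere(m)],np.float32);r=cv2.minAreaRect(p)
    print(n,len(p),"mean",p.mean(0).round(1),"rect",np.round(r[0],1),np.round(r[1],1),round(r[2],1));return cv2.boxPoints(r),p
B=(255,183,392,327)
rect("red",mask((0,150,100),(8,255,255),B),64)
rect("yel",mask((18,160,120),(32,255,255),(345,195,362,230)),19)
rect("blue",mask((100,120,60),(125,255,255),B),75)
for b in [(270,215,335,243),(205,200,250,222),(390,250,470,292)]:
    rect("dark",mask((0,60,20),(20,255,110),b),32)
crop=cv2.resize(im[180:330,205:395],None,fx=4,fy=4,interpolation=cv2.INTER_CUBIC)
cv2.imwrite("pics/crop.png",cv2.cvtColor(crop,cv2.COLOR_RGB2BGR))
E
python3 m.py
```

```text
red 219 mean [529.3 -71.7] rect [563.7   4.4] [269.5  36.2] 66.4
yel 115 mean [657.3 -51. ] rect [658.1 -51.2] [10.9 76.6] 83.4
blue 177 mean [495.4  99.3] rect [495.4  99.4] [59.6 18.3] 83.0
dark 524 mean [613.1  86.4] rect [619.9  97.2] [ 61.2 139.5] 0.1
dark 279 mean [658.5 279.2] rect [658.4 279.2] [88.2 22.7] 81.9
dark 990 mean [ 501.1 -250.7] rect [ 500.  -249.8] [ 41.9 170.5] 12.1
```

View pics/crop.png

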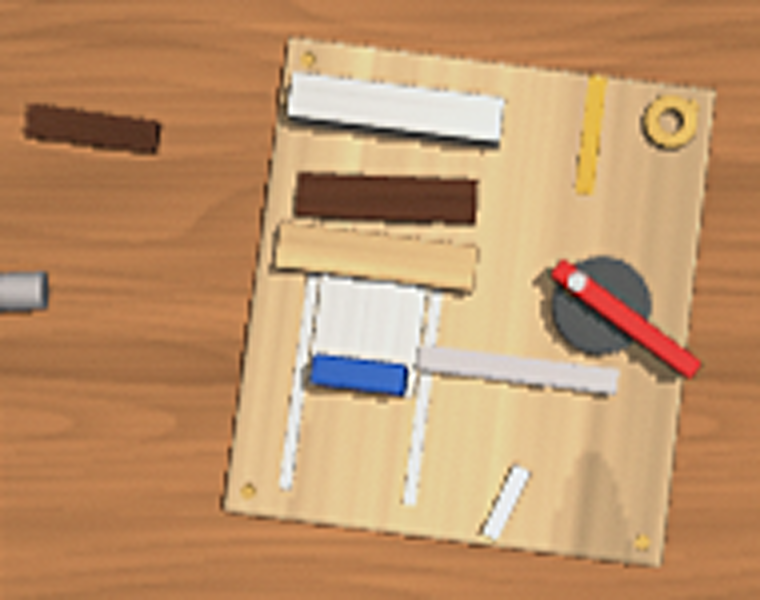

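The crop shows the middle blank at crop (387,198), slightly askew between the jaw and the white-looking fence. The small one at crop (92,128) and the large one are off the jig. Lever end is at crop (692,365) and the pivot dot at (576,282). Next I'll get the jig pose and the lever angle.

```bash
cat >> m.py <<'E'
m=mask((0,150,100),(6,255,255),(335,235,392,285))
n,l,st,ce=cv2.connectedComponentsWithStats(m);i=1+st[1:,4].argmax()
bx,pr=rect("lever",l==i,64)
mb=cv2.inRange(hsv,(12,40,130),(28,150,255))
# corners seen in 4x crop -> pixels
C=np.array([[289,39],[714,92],[661,566],[223,511]])/4+[205,180]-.4
W=np.array([onz(c,u,v,18)[:2] for u,v in C]);J=np.array([[160,125],[160,-165],[-160,-165],[-160,125]],float)
d=J-J.mean(0);w=W-W.mean(0)
th=np.arctan2((d[:,0]*w[:,1]-d[:,1]*w[:,0]).sum(),(d*w).sum());R=np.array([[np.cos(th),-np.sin(th)],[np.sin(th),np.cos(th)]])
o=W.mean(0)-R@J.mean(0);print("yaw",np.degrees(th),"o",o,"res",(W-o-J@R.T).round(1).tolist())
y=np.array([658.1,-51.2]);print("yellow in jig",R.T@(y-o),"blue",R.T@(np.array([495.4,99.3])-o),"lever centre",R.T@(pr.mean(0)-o))
q=np.linalg.svd(pr-pr.mean(0),full_matrices=False)[2][0];q=R.T@q;q*=-np.sign(q[1]);print("cam",np.arctan2(-q[1],q[0]))
E
python3 m.py | tail -5
```

```text
dark 990 mean [ 501.1 -250.7] rect [ 500.  -249.8] [ 41.9 170.5] 12.1
lever 193 mean [525.1 -77.9] rect [525.4 -77.7] [89.1 13.8] 53.0
yaw -7.07765151715673 o [550.11313353  48.27005688] res [[-1.7, -1.0], [-1.6, 1.3], [2.0, 0.6], [1.3, -0.9]]
yellow in jig [119.42015826 -85.40656502] blue [-60.5838475   43.89965259] lever centre [  -9.30176108 -128.24840696]
cam 2.0949922103562475
```

{"op": "apply_moves", "data": {
  "series": [
    [[0.028,-0.027,0],6.4,255],
    [[0.056,-0.054,0],12.8,255],
    [[0.084,-0.081,0],19.2,255],
    [[0.112,-0.108,0],25.7,255],
    [[0.14,-0.135,0],32.1,255]
  ],
  "force": 60
}}

```text
clock: 0.52
ee_pos: [344.8, -405.4, 230.9]
tcp_rot: [-0.001, 0.998, -0.065, -0.0]
ft_force: [0.8, -0.1, 0.2]
width: 25.1
grasp_force: 0.0
```

{"op": "apply_moves", "data": {
  "series": [
    [[0.009,-0.036,0],0,255],
    [[0.018,-0.072,0],0,255],
    [[0.027,-0.108,0],0,255],
    [[0.036,-0.144,0],0,255],
    [[0.045,-0.18,0],0,255]
  ]
}}

```text
clock: 0.93
ee_pos: [411.6, -232.4, 231.1]
tcp_rot: [-0.0, 0.998, -0.062, -0.0]
ft_force: [0.7, -0.0, -0.1]
width: 0.0
grasp_force: 0.0
```

{"op": "apply_moves", "data": {
  "series": [
    [[0.01,-0.036,0],0,255],
    [[0.02,-0.072,0],0,255],
    [[0.03,-0.108,0.02],0,255],
    [[0.04,-0.144,0.05],0,255],
    [[0.048,-0.178,0.08],0,255]
  ]
}}

```text
clock: 1.35
ee_pos: [479.3, -69.7, 158.5]
tcp_rot: [-0.0, 0.998, -0.061, 0.002]
ft_force: [0.5, -0.3, 0.3]
width: 0.2
grasp_force: 0.0
```

Run:
```python
from h import *
s=status.state();print(s["ee_pos"],s["tcp_rot"],s["joint_positions"])
c=cams.read_camera("wrist");save(c,"w1.png")
for n,p in dict(pivot=[15,-85,64],line=[158,-85,19],pad=[-71.5,45,75]).items():
    x,y,z=p;print(n,proj(c,[550.7+.9924*x+.1232*y,48-.1232*x+.9924*y,z]))
```

```text
[479.34755617 -69.68761007 158.53780269] [-1.45265182e-04  9.98120577e-01 -6.12602101e-02  1.57476727e-03] [ 0.07181705  0.45788438  0.03923603  1.98469075 -0.02771278  0.69637826
 -1.56517112]
pivot [252.11434925 134.58103421]
line [ 253.60842883 -103.0398785 ]
pad [ 55.90549782 272.94231954]
```

View pics/w1.png

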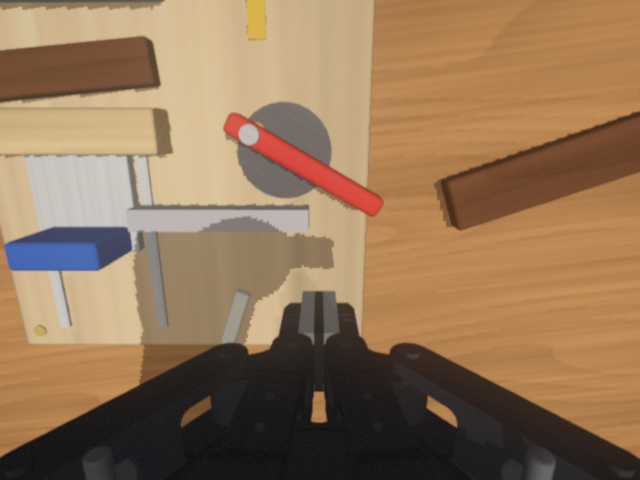

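The pivot dot is at (249,134), 3 px from the predicted spot, and the bar is level in the image, so the jig pose holds. The lever end is near (375,208), and the fingertips are shut at (319,300). I'll go down next to the lever.

{"op": "apply_moves", "data": {
  "series": [
    [[0,0,0.034],0,255],
    [[0,0,0.068],0,255],
    [[0,0,0.101],0,255],
    [[0.009,0.005,0.101],0,255],
    [[0.0175,0.01,0.101],0,255]
  ]
}}

```text
clock: 1.82
ee_pos: [493.5, -83.9, 56.7]
tcp_rot: [-0.0, 0.998, -0.061, -0.002]
ft_force: [1.2, -0.7, 1.3]
width: 0.0
grasp_force: 0.0
```

{"op": "apply_moves", "data": {
  "series": [
    [[0.009,0.007,0],0,255],
    [[0.018,0.014,0],0,255],
    [[0.028,0.0185,0],0,255],
    [[0.039,0.0215,0],0,255],
    [[0.047,0.0235,0],0,255]
  ]
}}

```text
clock: 2.23
ee_pos: [538.7, -113.4, 59.8]
tcp_rot: [-0.0, 0.998, -0.062, 0.0]
ft_force: [-3.7, 2.7, 0.7]
width: -0.0
grasp_force: 1.7
```

Contact is made, but the tip sits about 9 mm high and 8 mm too far out. I'll correct both as I keep sweeping.

{"op": "apply_moves", "data": {
  "series": [
    [[0.005,-0.003,0.007],0,255],
    [[0.018,-0.007,0.011],0,255],
    [[0.028,-0.01,0.011],0,255],
    [[0.037,-0.014,0.011],0,255],
    [[0.0465,-0.019,0.011],0,255]
  ]
}}

```text
clock: 2.65
ee_pos: [584.7, -100.6, 46.7]
tcp_rot: [0.001, 0.998, -0.062, -0.002]
ft_force: [-5.7, -1.5, 0.2]
width: -0.0
grasp_force: 2.0
```

```bash
cat > j.py <<'E'
from h import *
s=status.state();p=s["ee_pos"];d=p[:2]-[550.7,48]
print("jig",(.9924*d[0]-.1232*d[1]).round(1),(.1232*d[0]+.9924*d[1]).round(1),"z",p[2].round(1),"F",s["ft_force"].round(1),s["clock"])
E
python3 j.py
```

```text
jig 52.0 -143.3 z 46.7 F [-5.7 -1.5  0.2] 2.65
```

{"op": "apply_moves", "data": {
  "series": [
    [[0.0095,-0.007,-0.002],0,255],
    [[0.017,-0.015,-0.002],0,255],
    [[0.023,-0.025,-0.002],0,255],
    [[0.0275,-0.034,-0.002],0,255],
    [[0.0275,-0.035,-0.002],0,255]
  ]
}}

```text
clock: 3.07
ee_pos: [620.4, -65.9, 49.1]
tcp_rot: [-0.001, 0.998, -0.06, 0.002]
ft_force: [-0.5, -2.1, -1.1]
width: -0.1
grasp_force: 1.2
```

```bash
python3 j.py
cat > cam.py <<'E'
from h import *
import sys
c=cams.read_camera("top");save(c,sys.argv[1]);im=np.array(c["pixels"]);hsv=cv2.cvtColor(im,cv2.COLOR_RGB2HSV)
def J(p): d=p-[550.7,48];return np.stack([.9924*d[:,0]-.1232*d[:,1],.1232*d[:,0]+.9924*d[:,1]],1)
def big(lo,hi,b,z):
    m=cv2.inRange(hsv,lo,hi);k=m*0;k[b[1]:b[3],b[0]:b[2]]=1;n,l,st,_=cv2.connectedComponentsWithStats(m*k)
    if n<2: return print("none")
    p=J(np.array([onz(c,u,v,z)[:2] for v,u in np.argwhere(l==1+st[1:,4].argmax())]));r=cv2.minAreaRect(p.astype(np.float32))
    print(len(p),p.mean(0).round(1),np.round(r[1],1),round(r[2],2))
big((0,150,100),(6,255,255),(325,190,392,285),64)
big((100,120,60),(125,255,255),(255,183,392,327),75)
big((0,60,20),(12,255,110),(276,190,328,237),32)
E
python3 cam.py t2.png
```

```text
jig 83.2 -104.4 z 49.1 F [-0.5 -2.1 -1.1] 3.0667
95 [ 44.8 -84.5] [52.  13.2] 0.44
174 [-61.2  44.6] [18.3 59.6] 0.08
410 [57.3 42.7] [ 28.8 116.4] 4.95
```

```bash
python3 -c "
import cv2;i=cv2.imread('pics/t2.png')[160:330,230:420];cv2.imwrite('pics/t2c.png',cv2.resize(i,None,fx=3,fy=3))"
```

```text
(no output)
```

View pics/t2c.png

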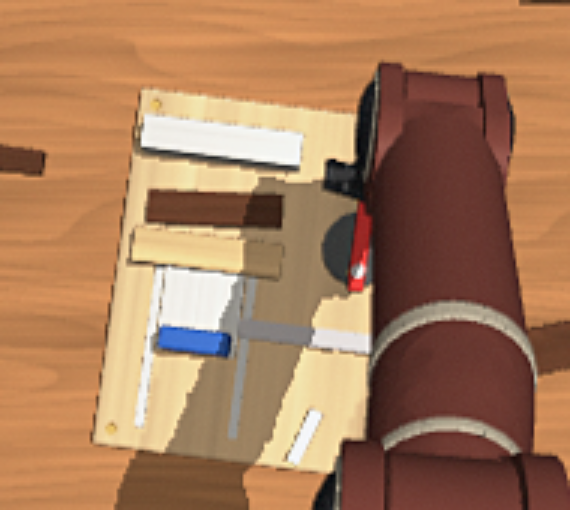

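The lever now lies along jig +x: its visible part, at crop (360,245), is within about 0.5° of straight and on y = -85. The slide is still back. I'll back off, rise, and go round behind the blue pad.

{"op": "apply_moves", "data": {
  "series": [
    [[0,0.012,0],0,255],
    [[0,0.012,-0.03],0,255],
    [[0,0.012,-0.065],0,255],
    [[0,0.012,-0.1],0,255],
    [[-0.02,0.005,-0.1],0,255]
  ]
}}

```text
clock: 3.53
ee_pos: [606.5, -74.9, 157.1]
tcp_rot: [0.001, 0.998, -0.064, 0.012]
ft_force: [1.6, -0.0, 0.4]
width: 0.0
grasp_force: 0.0
```

{"op": "apply_moves", "data": {
  "series": [
    [[-0.03,-0.026,0],0,255],
    [[-0.06,-0.053,0],0,255],
    [[-0.09,-0.08,0],0,255],
    [[-0.12,-0.107,0],0,255],
    [[-0.145,-0.13,0],0,255]
  ]
}}

```text
clock: 3.95
ee_pos: [468.7, 77.7, 149.4]
tcp_rot: [-0.001, 0.998, -0.062, 0.001]
ft_force: [0.2, 1.5, 0.2]
width: -0.0
grasp_force: 0.0
```

```bash
python3 j.py;python3 cam.py t3.png
```

```text
jig -85.1 19.4 z 149.4 F [0.2 1.5 0.2] 3.95
173 [ 63.7 -85.2] [13.6 86.5] 89.66
none
473 [57.2 43.8] [ 28.7 116.7] 4.77
```

{"op": "apply_moves", "data": {
  "series": [
    [[-0.03,-0.026,0],0,255],
    [[-0.03,-0.026,0.03],0,255],
    [[-0.03,-0.026,0.06],0,255],
    [[-0.03,-0.026,0.09],0,255],
    [[-0.03,-0.026,0.102],0,255]
  ]
}}

```text
clock: 4.42
ee_pos: [443.0, 105.1, 44.6]
tcp_rot: [0.0, 0.998, -0.062, -0.0]
ft_force: [-0.3, -0.7, -0.6]
width: -0.1
grasp_force: 0.0
```

{"op": "apply_moves", "data": {
  "series": [
    [[0.003,0,0],0,255],
    [[0.006,0,0],0,255],
    [[0.009,0,0],0,255],
    [[0.012,0,0],0,255],
    [[0.015,0,0],0,255]
  ]
}}

```text
clock: 4.83
ee_pos: [459.6, 103.7, 47.9]
tcp_rot: [-0.001, 0.998, -0.062, 0.002]
ft_force: [-0.3, -0.2, 0.3]
width: 0.2
grasp_force: 0.0
```

```bash
python3 j.py
```

```text
jig -97.3 44.0 z 47.9 F [-0.3 -0.2  0.3] 4.8333
```

{"op": "apply_moves", "data": {
  "series": [
    [[0.005,0,0],0,255],
    [[0.01,0,0],0,255],
    [[0.015,0,0],0,255],
    [[0.02,0,0],0,255],
    [[0.025,0,0],0,255]
  ]
}}

```text
clock: 5.25
ee_pos: [481.4, 100.7, 46.5]
tcp_rot: [0.0, 0.998, -0.061, -0.002]
ft_force: [-3.7, 2.0, 3.1]
width: 0.3
grasp_force: 1.9
```

{"op": "apply_moves", "data": {
  "series": [
    [[0.003,0,0],0,255],
    [[0.006,0,0],0,255],
    [[0.009,0,0],0,255],
    [[0.012,0,0],0,255],
    [[0.015,0,0],0,255]
  ]
}}

```text
clock: 5.67
ee_pos: [497.3, 98.7, 46.5]
tcp_rot: [0.0, 0.998, -0.062, -0.001]
ft_force: [-2.8, 0.3, 1.4]
width: -0.3
grasp_force: 1.8
```

```bash
python3 j.py;python3 cam.py t4.png
```

```text
jig -59.2 43.8 z 46.5 F [-2.8  0.3  1.4] 5.6667
172 [ 63.9 -85.2] [13.3 86.6] 89.35
none
419 [70.1 42.9] [117.8  25.1] 89.97
```

{"op": "apply_moves", "data": {
  "series": [
    [[0.002,0,0],0,255],
    [[0.004,0,0],0,255],
    [[0.006,0,0],0,255],
    [[0.008,0,0],0,255],
    [[0.01,0,0],0,255]
  ]
}}

```text
clock: 6.13
ee_pos: [507.5, 97.5, 46.5]
tcp_rot: [0.0, 0.998, -0.062, -0.0]
ft_force: [-3.1, 0.4, -0.9]
width: -0.1
grasp_force: 1.7
```

{"op": "apply_moves", "data": {
  "series": [
    [[0.001,0,0],0,255],
    [[0.002,0,0],0,255],
    [[0.003,0,0],0,255],
    [[0.004,0,0],0,255],
    [[0.004,0,0],0,255]
  ]
}}

```text
clock: 6.55
ee_pos: [511.8, 97.0, 46.6]
tcp_rot: [0.0, 0.998, -0.062, 0.0]
ft_force: [-2.9, -0.4, -1.5]
width: -0.3
grasp_force: 1.4
```

```bash
python3 j.py;python3 cam.py t5.png
```

```text
jig -44.7 43.8 z 46.6 F [-2.9 -0.4 -1.5] 6.55
173 [ 63.7 -85.3] [13.6 86.5] 89.66
none
428 [85.4 44.1] [118.3  26.5] 89.96
```

{"op": "apply_moves", "data": {
  "series": [
    [[0.0005,0,0],0,255],
    [[0.001,0,0],0,255],
    [[0.0015,0,0],0,255],
    [[0.002,0,0],0,255],
    [[0.002,0,0],0,255]
  ]
}}

```text
clock: 7.02
ee_pos: [513.3, 96.8, 46.6]
tcp_rot: [0.0, 0.998, -0.062, -0.0]
ft_force: [-3.0, 0.4, -2.1]
width: -0.1
grasp_force: 1.9
```

{"op": "apply_moves", "data": {
  "series": [
    [[0.0005,0,0],0,255],
    [[0.001,0,0],0,255],
    [[0.0015,0,0],0,255],
    [[0.002,0,0],0,255],
    [[0.002,0,0],0,255]
  ]
}}

```text
clock: 7.43
ee_pos: [513.2, 96.7, 46.6]
tcp_rot: [0.0, 0.998, -0.061, -0.002]
ft_force: [-6.7, 0.8, 1.6]
width: 0.0
grasp_force: 3.6
```

Force is rising with no further motion, so the blank is against the fence. I'll press once more, then check.

{"op": "apply_moves", "data": {
  "series": [
    [[0.001,0,0],0,255],
    [[0.002,0,0],0,255],
    [[0.003,0,0],0,255],
    [[0.003,0,0],0,255],
    [[0.003,0,0],0,255]
  ]
}}

```text
clock: 7.85
ee_pos: [513.1, 96.7, 46.6]
tcp_rot: [0.0, 0.998, -0.061, -0.006]
ft_force: [-11.2, 1.8, 6.7]
width: 0.1
grasp_force: 6.1
```

```bash
python3 j.py;python3 cam.py t6.png
```

```text
jig -43.3 43.7 z 46.6 F [-11.2   1.8   6.7] 7.85
169 [ 63.5 -85.2] [13.6 86.5] 89.66
none
425 [86.9 44.3] [118.   26.5] 89.96
```

{"op": "apply_moves", "data": {
  "series": [
    [[-0.01,0,0],0,255],
    [[-0.025,0,0],0,255],
    [[-0.04,0,0],0,255],
    [[-0.04,0,-0.04],0,255],
    [[-0.04,0,-0.08],0,255]
  ]
}}

```text
clock: 8.32
ee_pos: [479.4, 100.9, 126.7]
tcp_rot: [0.0, 0.998, -0.062, 0.0]
ft_force: [1.8, 0.1, 0.7]
width: 0.2
grasp_force: 0.0
```

{"op": "apply_moves", "data": {
  "series": [
    [[0,0.03,-0.04],0,255],
    [[0,0.06,-0.06],0,255],
    [[0,0.1,-0.06],0,255],
    [[0,0.14,-0.06],0,255],
    [[0,0.18,-0.06],0,255]
  ]
}}

```text
clock: 8.73
ee_pos: [459.7, -80.5, 189.1]
tcp_rot: [0.001, 0.998, -0.062, 0.005]
ft_force: [2.0, -0.1, -0.6]
width: -0.2
grasp_force: 0.0
```

{"op": "apply_moves", "data": {
  "series": [
    [[0,0.03,0],0,255],
    [[0,0.06,0],0,255],
    [[0,0.09,0],0,255],
    [[0,0.1,0],0,255],
    [[0,0.1,0],0,255]
  ]
}}

```text
clock: 9.15
ee_pos: [445.5, -181.7, 187.8]
tcp_rot: [0.002, 0.998, -0.065, 0.003]
ft_force: [0.1, -0.5, -0.2]
width: -0.1
grasp_force: 0.0
```

```bash
python3 j.py;python3 cam.py t7.png; python3 -c "
import cv2;i=cv2.imread('pics/t7.png')[160:330,230:420];cv2.imwrite('pics/t7c.png',cv2.resize(i,None,fx=3,fy=3))"
```

```text
jig -76.1 -240.9 z 187.8 F [ 0.1 -0.5 -0.2] 9.15
171 [ 63.9 -85.2] [13.3 86.6] 89.35
181 [-23.5  44.4] [19.1 59.5] 0.05
427 [86.9 44.3] [118.3  26.5] 89.96
```

View pics/t7c.png

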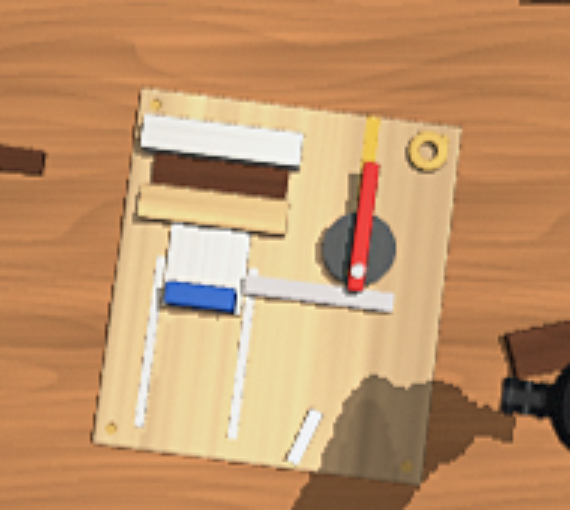

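The blank at crop (219,175) sits square between jaw and fence. The lever at (366,220) lies along the yellow line, the spacer and nut blank haven't moved, and the arm is clear. Handing in.

```bash
python3 -c "
from station import ctrl;print(ctrl.sign_off())"
```

```text
the job is handed in; nothing more can be done
None
```

The job is handed in: the cam is at its low point with the lever along the yellow line, and the slide holds the middle-sized bridge blank square and home against the fence, with the arm clear; the hand-in returned no verdict.

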